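Slide the saucepan's zone up to boost

TASK

Put the hob's zone under the lidded saucepan on boost: hold a fingertip lightly on the on/off key for a good second, then touch the shortest bar of the slider in front of the saucepan and slide along the row to the tallest bar in one stroke without lifting off. Boost needs the finger held there, so finish with the fingertip still resting lightly on the tallest bar. Do not lean hard on the glass, touch no other key nor the other slider, and leave the pans and everything round the hob where they are.

Things in the scene. Friction and masses are not known exactly. Their poses are not given: they have to be found in the camera images.
- hob: Two-zone induction hob, fixed: 360 mm deep (x), 600 wide (y), flat black glass top 60 mm above the worktop. Origin: centre of its underside, on the worktop; x points from its front edge (robot's side) to its back, y to the cook's left, z up. Zones: 210 mm rings centred at x = +50, y = +150 (left) and -150 (right). The touch panel is the front strip; its sensors lie on one line at x = -148
- onoff_key: On/off touch key at the left end of the panel (hob x = -148, y = +270): a printed white broken ring of 14 mm with a stroke through its gap. Sensor 26 mm (x) by 22 mm (y). As all sensors here: flat, rigid, does not move, 0.5 mm proud of the glass (60.5 mm above the worktop), feels contact only, 1 N is plenty. Origin: its centre on the glass; axes as the hob's
- other_keys: The two other touch keys, in the middle of the panel: a printed padlock (26 mm left of this origin) and a pause sign of two short strokes (26 mm right of it); each sensor 26 mm (x) by 20 mm (y). Origin: middle of the panel on the glass surface (hob x = -148, y = 0); axes as the hob's
- left_slider: Touch slider of the left zone, in front of it: a straight row of ten white printed bars, 13 mm apart along hob y, growing from the shortest (3 mm) at the cook's left end (+y) to the tallest (16 mm) at the cook's right end (-y). Sensor 130 mm (y) by 26 mm (x). Origin: middle of the row, on the glass (hob x = -148, y = +160); axes as the hob's
- left_bar1: Left slider, first and shortest bar, at the +y end of the row, 58.5 mm to +y of the slider's origin; its piece of the sensor is 26 mm (x) by 13 mm (y). Origin: centre of that piece on the glass surface; axes as the hob's
- left_bar4: Left slider, fourth bar, 19.5 mm to +y of the slider's origin; its piece of the sensor is 26 mm (x) by 13 mm (y). Origin: centre of that piece on the glass surface; axes as the hob's
- left_bar7: Left slider, seventh bar, 19.5 mm to -y of the slider's origin; its piece of the sensor is 26 mm (x) by 13 mm (y). Origin: centre of that piece on the glass surface; axes as the hob's
- left_bar10: Left slider, last and tallest bar, at the -y end of the row, 58.5 mm to -y of the slider's origin; its piece of the sensor is 26 mm (x) by 13 mm (y). Origin: centre of that piece on the glass surface; axes as the hob's
- right_slider: Touch slider of the right zone, in front of it: a straight row of ten white printed bars, 13 mm apart along hob y, growing from the shortest (3 mm) at the cook's left end (+y) to the tallest (16 mm) at the cook's right end (-y). Sensor 130 mm (y) by 26 mm (x). Origin: middle of the row, on the glass (hob x = -148, y = -160); axes as the hob's
- right_bar1: Right slider, first and shortest bar, at the +y end of the row, 58.5 mm to +y of the slider's origin; its piece of the sensor is 26 mm (x) by 13 mm (y). Origin: centre of that piece on the glass surface; axes as the hob's
- right_bar4: Right slider, fourth bar, 19.5 mm to +y of the slider's origin; its piece of the sensor is 26 mm (x) by 13 mm (y). Origin: centre of that piece on the glass surface; axes as the hob's
- right_bar7: Right slider, seventh bar, 19.5 mm to -y of the slider's origin; its piece of the sensor is 26 mm (x) by 13 mm (y). Origin: centre of that piece on the glass surface; axes as the hob's
- right_bar10: Right slider, last and tallest bar, at the -y end of the row, 58.5 mm to -y of the slider's origin; its piece of the sensor is 26 mm (x) by 13 mm (y). Origin: centre of that piece on the glass surface; axes as the hob's
- saucepan: Lidded steel saucepan, 176 mm across and 104 mm high plus a black lid knob to 132 mm, standing loose on one of the two zones (left or right, it varies; its y in the hob's frame tells). Long black handle along its +x, to 260 mm from its axis, turned to the back. Origin: centre of its underside
- frying_pan: Dark empty frying pan without lid, 224 mm across, rim 42 mm high, loose on the other zone; black handle along its +x, to 285 mm from its axis and 72 mm high, turned to the back. Origin: centre of its underside
- salt_mill: Loose salt mill beside the hob, 60 mm across and 163 mm high, glass with pink salt, black top. Origin: centre of its underside
- pepper_mill: Loose pepper mill beside the hob, same size, dark peppercorns, black top. Origin: centre of its underside
- oil_bottle: Loose square oil bottle on the hob's glass, between the zones at the back, 46 mm wide, 202 mm high with its black pourer. Origin: centre of its underside
- dip_bowl: Loose small white bowl in front of the hob's right half, 90 mm across and 40 mm high. Origin: centre of its underside
- wood_spoon: Loose wooden spoon, 240 mm long, lying on the worktop in front of the hob. Origin: on its underside near its middle, x along it

How it is judged:
By the outcome, as a careful person would: the job done as asked, in the order asked, and still so for the second after the job is handed in, while the arm keeps its last pose, push and grip.
It also fails if it takes over 69 s, if anything falls off the work surface, if the arm or the gripper's body presses on something with over 40 N, if the wrist force passes 120 N, or if a joint passes its speed limit or range.

ROBOT

A 6-joint arm with a two-finger parallel gripper is mounted at the origin on the work surface. World frame = base frame: x ahead of the robot, y to its left, z up, the work surface at z = 0. Lengths are in m, angles in rad, forces in N, time in s.
With the tool pointing down it reaches from about 0.375 to 0.9 m from the base axis. Payload 3.1 kg.
Tool frame: the origin (TCP) lies between the finger pads, 19 mm behind the fingertips; this is the grasp point; z points along the fingers, y is the line along which they close (so a half turn about z gives the same grasp; the last joint's range is limited). The gripper opens to 85 mm and grips with 20 to 120 N. Pads are 22 mm wide; open, the fingers measure 114 mm over their backs; the gripper's body (76 mm by 85 mm) begins 54 mm behind the grasp point. The pads swing forward as they close: fully open they stand 13 mm farther back than shut.
Start: joints at [-0.178, 0.527, 1.433, -0, 1.181, -0.178], TCP at [0.625, 0, 0.25] pointing down, gripper open.
Joint ranges: [-3.08, 3.08], [-0.75, 2.2], [0.22, 2.44], [-1.43, 4.57], [0, 2.65], [-2.85, 2.85]. Speed limits (rad/s): [2.79, 2.79, 3.14, 3.14, 3.14, 3.14].

INTERFACE

Orientations are given as a unit quaternion [x, y, z, w].
In Python, from station import manip, viewer, ticket gives the robot as it stands.
- The arm moves only by the shell command python3 -m creep 'ROWS' [FORCE]. ROWS is JSON, a list of rows, each an object with "slide": the shift along the tool's x, y, z in cm, a list of three; "angular": the turn, a rotation vector about the tool's x, y, z in rad, a list of three; "claw": the opening, from -1 (shut) to 1 (fully open). A call has 1 to 10 rows; each row shifts and turns the commanded pose from where the row before left it, along the tool's axes as they then stand; what a row does not reach is not made up. A row lasts 1/12 s, in which the tool goes at most 41.7 mm and 7.16 degrees, less where a joint would pass 70% of its speed; a pose out of reach is approached as far as the arm can. A call with a gripper value outside its range is refused whole. The fingers move at their own pace and stop on an object; FORCE is the grip in N (left out, the last holds). Time passes only in rows, so rows that do not move let the fingers close. It gives the time, the measured TCP pose, the force, the opening and the grip force at its end, in the units of the state.
- manip.sense(): the state, without advancing time (a new reading comes with each control period).
- viewer.snapshot(name): name is "scene" or "side" or "wrist"; returns the picture (384x512x3 uint8, blue, green, red); there is no depth.
- viewer.calibration(name): a dict with "fov_y" (degrees; the focal length in pixels is half the picture's height over the tangent of half this angle, whatever the lens; pixels are square), "cx", "cy" (the principal point, pixels), "T" (4x4, takes a point from camera to world coordinates); the wrist camera has in their place "tool_from_camera" (4x4, takes a point from camera to tool coordinates, whose origin is the TCP and whose axes are the flange's). Camera axes: x right, y up, looking along -z (the intrinsics and any distortion apply to the point x, -y, -z); pixel columns grow to the right and rows downward; lengths in m; the calibration is good to about 2 mm. A picture is of the moment at which its call begins: read the wrist's pose just before it. calibration takes no time and is no camera call.
- ticket.sign_off(): hands the job in; it is judged then, once.
The state is a dict: "t": time; "q": joint angles; "qd": joint speeds; "tau": joint torques, N m; "tcp_pos": TCP position; "tool_rot": TCP orientation; "force": force on the tool from outside, world axes, zero at the start; "ft_torque": the same for the moment, N m; "finger_gap": opening from 0.0 (shut) to 1.0 (fully open); "gripper_force": force on a finger pad.
Only numpy, scipy, OpenCV 4.12 (cv2) and the standard library are available. Lean on these libraries where they do the work, as an engineer would, in place of code of your own. Each camera call takes 0.05 s, during which the arm holds its last target. There are 200 camera calls.

## Working session

There is one attempt and no reset: what is moved stays moved. The work goes in short steps, Python scripts to look and compute and a shell command to move; the robot and the scene stay as the last step left them, time stands still between calls to the robot, and variables do not carry over. Pictures are saved under pics/ and viewed, at most 10 in all, crops included, and the job is handed in when it is done.

```bash
mkdir -p pics
python3 - <<'E'
from station import manip, viewer
import cv2,numpy as np
print(manip.sense())
for n in ["scene","side","wrist"]:
    print(n,viewer.calibration(n))
    cv2.imwrite(f"pics/{n}0.png",viewer.snapshot(n))
a=[cv2.imread(f"pics/{n}0.png") for n in ["scene","wrist"]]
cv2.imwrite("pics/both0.png",cv2.resize(np.vstack(a),(400,600)))
E
```

```text
{'t': 0.0, 'q': array([-1.78475942e-01,  5.28495843e-01,  1.43389261e+00,  1.90751682e-05,
        1.18140151e+00, -1.78491262e-01]), 'qd': array([-0.00020771,  0.00038532, -0.00018528, -0.00023666, -0.00024449,
        0.00012928]), 'tau': array([ 2.50220628e-04, -4.42344439e+01, -1.78024775e+01, -2.06930472e-04,
        8.36740597e-03,  2.24214921e-05]), 'tcp_pos': array([6.24328662e-01, 1.70591404e-04, 2.49018426e-01]), 'tool_rot': array([ 7.07103505e-01,  7.07109204e-01, -6.19359166e-04, -9.07480263e-04]), 'force': array([-0.27079495, -0.49859619,  0.21412562]), 'ft_torque': array([ 0.01599753, -0.00470079, -0.04548629]), 'gripper_force': 0.0, 'finger_gap': 0.9969131954855737}
scene {'fov_y': 55.478277567098715, 'cx': 254.9603651661229, 'cy': 185.52894837225702, 'T': array([[ 1.29529446e-01, -7.39781911e-01,  6.60261195e-01,
         1.31073295e+00],
       [ 9.91575381e-01,  9.70550994e-02, -8.57821167e-02,
        -6.25834187e-02],
       [-6.21657666e-04,  6.65810056e-01,  7.46121024e-01,
         9.39519187e-01],
       [ 0.00000000e+00,  0.00000000e+00,  0.00000000e+00,
         1.00000000e+00]])}
side {'fov_y': 51.82357880313111, 'cx': 250.7558395409049, 'cy': 193.10350726625535, 'T': array([[ 0.98273905,  0.13940551, -0.12161439,  0.43291056],
       [-0.18497578,  0.73046516, -0.6574227 , -0.69574135],
       [-0.00281327,  0.66857068,  0.74364328,  0.87504148],
       [ 0.        ,  0.        ,  0.        ,  1.        ]])}
wrist {'fov_y': 63.626986217577944, 'cx': 252.71250751077838, 'cy': 193.61788996135041, 'tool_from_camera': array([[-1.75651235e-05,  9.53847978e-01,  3.00289918e-01,
         7.65566316e-02],
       [ 9.99999934e-01, -9.22514179e-05,  3.51523459e-04,
        -2.24475557e-05],
       [ 3.63002111e-04,  3.00289905e-01, -9.53847913e-01,
        -1.23815855e-01],
       [ 0.00000000e+00,  0.00000000e+00,  0.00000000e+00,
         1.00000000e+00]])}
```

View pics/scene0.png

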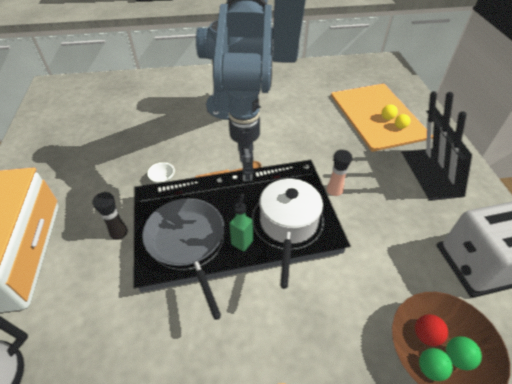

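View pics/side0.png

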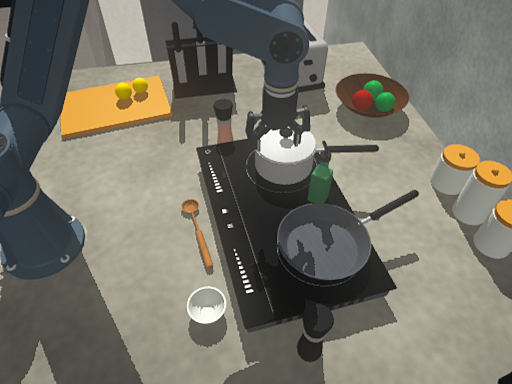

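View pics/wrist0.png

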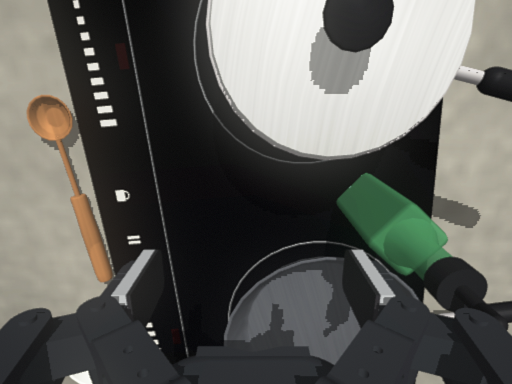

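The scene and side views show the saucepan on the left zone (+y). In the wrist view the left slider's tallest bar is at about (108,124), with the row running up the image. The on/off key is at about (208,151) in the side view. Next I measure the marks.

```bash
cat > h.py <<'E'
import numpy as np,cv2
from scipy.spatial.transform import Rotation as R
from station import manip,viewer
def campose(name,s):
    c=viewer.calibration(name)
    if name=="wrist":
        T=np.eye(4);T[:3,:3]=R.from_quat(s["tool_rot"]).as_matrix();T[:3,3]=s["tcp_pos"]
        return c,T@c["tool_from_camera"]
    return c,c["T"]
def toplane(name,s,uv,z=0.06):
    c,T=campose(name,s);f=192/np.tan(np.radians(c["fov_y"]/2))
    uv=np.atleast_2d(uv)
    d=np.c_[(uv[:,0]-c["cx"])/f,-(uv[:,1]-c["cy"])/f,-np.ones(len(uv))]@T[:3,:3].T
    o=T[:3,3];return o+d*((z-o[2])/d[:,2])[:,None]
def blobs(img,thr=130,lo=4,hi=250):
    g=img.min(2);n,l,st,ce=cv2.connectedComponentsWithStats((g>thr).astype(np.uint8),connectivity=8)
    return [(ce[i],st[i][4]) for i in range(1,n) if lo<=st[i][4]<=hi]
E
python3 - <<'E'
from h import *
s=manip.sense()
for n in ["side","wrist","scene"]:
    img=cv2.imread(f"pics/{n}0.png")
    b=blobs(img,120,3)
    P=toplane(n,s,[x[0] for x in b])
    print(n)
    for (c,a),p in zip(b,P):
        if .3<p[0]<.62 and abs(p[1])<.4: print(c.round(1),a,p[:2].round(4))
E
```

```text
side
[212.3 130.9] 248 [0.494  0.3139]
[205.8 152.2] 4 [0.4621 0.2158]
[209.5 165.5] 4 [0.4666 0.1557]
[211.  168.5] 6 [0.4694 0.1423]
[212.  171.5] 6 [0.4708 0.1293]
[213.3 174.6] 7 [0.4729 0.1161]
[214.5 177.5] 8 [0.4749 0.1037]
[216.1 182.4] 21 [0.4771 0.0834]
[218. 187.] 11 [0.48   0.0648]
[219.5 190.2] 13 [0.4824 0.0518]
[224.  210.5] 18 [ 0.4845 -0.0232]
[229.6 225.5] 19 [ 0.4918 -0.0755]
[234.3 249.7] 3 [ 0.492  -0.1513]
[235.5 254. ] 6 [ 0.4928 -0.1643]
[237.3 258. ] 9 [ 0.4953 -0.1764]
[238.9 262.7] 9 [ 0.4969 -0.19  ]
[240.5 267. ] 12 [ 0.4986 -0.2025]
[242.1 271.5] 14 [ 0.5004 -0.2152]
[244.  276.2] 15 [ 0.5025 -0.2284]
[245.6 280.9] 19 [ 0.504  -0.2412]
[247.5 285.7] 18 [ 0.5061 -0.254 ]
[249.2 290.7] 23 [ 0.5077 -0.2671]
wrist
[75.8  3.5] 43 [0.4667 0.1554]
[199.3   5.6] 14 [0.5765 0.1537]
[195.7  22.2] 19 [0.5725 0.1405]
[80.4 19.9] 54 [0.4686 0.1424]
[84.6 35.7] 63 [0.4703 0.1295]
[194.   43.5] 22 [0.57  0.123]
[88.7 51.3] 74 [0.472  0.1164]
[195.   61.5] 6 [0.5701 0.1077]
[92.7 66.2] 82 [0.4737 0.1036]
[196.   67.5] 4 [0.5707 0.1025]
[197.   72.5] 4 [0.5714 0.0981]
[9
[... 365 characters left out ...]
 [0.6145 0.055 ]
[121.1 195.1] 118 [ 0.4842 -0.0236]
[133. 237.] 37 [ 0.4911 -0.0724]
[134.3 242. ] 35 [ 0.4919 -0.0785]
[108.3 254. ] 9 [ 0.4608 -0.0935]
[110.2 261.3] 6 [ 0.4616 -0.1029]
[149.1 324.7] 21 [ 0.4972 -0.1902]
[151.5 333.1] 29 [ 0.4989 -0.2028]
[155.9 341.4] 14 [ 0.5032 -0.2153]
scene
[247.5 155.5] 4 [0.39   0.0309]
[275.8 170. ] 4 [0.4722 0.1168]
[279.5 169.5] 4 [0.4716 0.1296]
[261.9 172.7] 37 [0.4787 0.0688]
[272.  170.7] 7 [0.4739 0.1037]
[234.5 176.5] 12 [ 0.484  -0.0233]
[218.8 179.6] 5 [ 0.4912 -0.0756]
[187.7 183.3] 3 [ 0.4945 -0.1768]
[175.7 186. ] 7 [ 0.5012 -0.2152]
[179.8 185.2] 6 [ 0.4993 -0.202 ]
[183.8 184.4] 5 [ 0.4976 -0.1893]
[165.1 188. ] 43 [ 0.5052 -0.2489]
```

```bash
python3 -m creep '[{"slide":[2,-3,0],"angular":[0,0,-0.082],"claw":-1},{"slide":[2.2,-2.8,0],"angular":[0,0,0],"claw":-1},{"slide":[2.2,-2.8,0],"angular":[0,0,0],"claw":-1},{"slide":[2.2,-2.8,0],"angular":[0,0,0],"claw":-1},{"slide":[2.2,-2.8,0],"angular":[0,0,0],"claw":-1},{"slide":[0,0,0],"angular":[0,0,0],"claw":-1},{"slide":[0,0,0],"angular":[0,0,0],"claw":-1},{"slide":[0,0,0],"angular":[0,0,0],"claw":-1},{"slide":[0,0,0],"angular":[0,0,0],"claw":-1},{"slide":[0,0,0],"angular":[0,0,0],"claw":-1}]' 20
python3 - <<'E'
from h import *
s=manip.sense();img=viewer.snapshot("wrist");cv2.imwrite("pics/w1.png",img)
print(s["tcp_pos"],R.from_quat(s["tool_rot"]).as_matrix().round(4))
b=blobs(img,120,3);P=toplane("wrist",s,[x[0] for x in b])
for (c,a),p in zip(b,P):
    if .4<p[0]<.52: print(c.round(1),a,p[:2].round(4))
print("mill",toplane("scene",s,[[336,190]],0.0))
E
```

```text
t: 0.98
tcp_pos: [0.4776, 0.0979, 0.25]
tool_rot: [0.678, 0.735, 0.0, 0.0]
force: [0.4, -0.7, 0.4]
finger_gap: -0.003
gripper_force: 0.0
[0.47761458 0.09790164 0.25003656] [[-8.080e-02  9.967e-01  1.100e-03]
 [ 9.967e-01  8.080e-02 -1.000e-04]
 [-2.000e-04  1.100e-03 -1.000e+00]]
[250.6  43.7] 88 [0.4658 0.22  ]
[258.5  43.9] 28 [0.4731 0.2204]
[290.   78.5] 4 [0.5056 0.193 ]
[245.4 102.1] 27 [0.4649 0.1681]
[289. 104.] 13 [0.5073 0.1698]
[246.1 116. ] 33 [0.4665 0.1551]
[247.  129.5] 42 [0.4684 0.1421]
[288. 134.] 11 [0.5097 0.141 ]
[247.7 142.4] 45 [0.4701 0.1294]
[248.9 155.5] 53 [0.4723 0.1162]
[249.5 167.5] 60 [0.4739 0.1037]
[250.  179.5] 66 [0.4754 0.0909]
[250.9 191.5] 77 [0.4774 0.0779]
[251.5 203.4] 82 [0.4791 0.0646]
[252.1 214.5] 89 [0.4807 0.0519]
mill [[0.53555456 0.31686594 0.        ]]
```

View pics/w1.png

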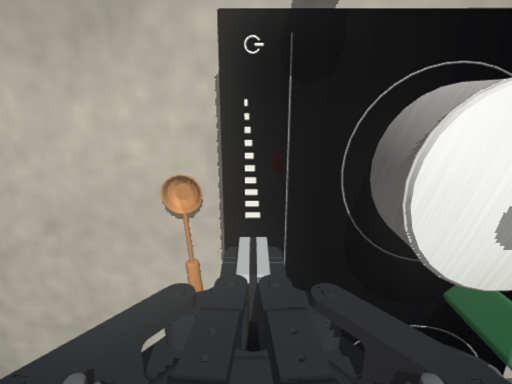

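The picture shows the on/off ring at (252,44), the shortest bar at (245,102), the tallest at (252,214) and the shut fingertips at about (252,240). The panel line runs from (0.467,0.220) to (0.4807,0.0519). I tilt 0.2 rad so that only the -y edge of the tip touches.

```bash
python3 -m creep '[{"slide":[0,0,0],"angular":[0,0.1,0],"claw":-1},{"slide":[0,0,0],"angular":[0,0.1,0],"claw":-1},{"slide":[0,0,0],"angular":[0,0,0],"claw":-1}]'
cat >> h.py <<'E'
KEY=np.array([.4670,.2200,.0605]);B1=np.array([.4711,.1683,.0605]);B10=np.array([.4807,.0519,.0605])
def tip(s): return s["tcp_pos"]+R.from_quat(s["tool_rot"]).as_matrix()@[-.0105,0,.019]
def go(P,dz=0):
    s=manip.sense();M=R.from_quat(s["tool_rot"]).as_matrix();d=P+[0,0,dz]-tip(s)
    print("tip",tip(s).round(4),"world d mm",(d*1e3).round(1),"tool cm",(M.T@d*100).round(3),"t",s["t"],"F",s["force"].round(2));return M
E
python3 -c "
from h import *
print(go(KEY,.01).round(3))"
```

```text
t: 1.28
tcp_pos: [0.4776, 0.0961, 0.2495]
tool_rot: [0.676, 0.73, 0.068, -0.074]
force: [1.3, -1.2, 0.5]
finger_gap: -0.0
gripper_force: 0.0
tip [0.4781 0.0896 0.2288] world d mm [ -11.1  130.4 -158.3] tool cm [ 9.658 -0.099 18.129] t 1.2833 F [ 1.29 -1.25  0.51]
[[-0.076  0.997 -0.015]
 [ 0.977  0.077  0.199]
 [ 0.2    0.    -0.98 ]]
```

```bash
python3 -m creep '[{"slide":[1.6,0,3],"angular":[0,0,0],"claw":-1},{"slide":[1.6,0,3],"angular":[0,0,0],"claw":-1},{"slide":[1.6,0,3],"angular":[0,0,0],"claw":-1},{"slide":[1.6,-0.1,3],"angular":[0,0,0],"claw":-1},{"slide":[1.6,0,3],"angular":[0,0,0],"claw":-1},{"slide":[1.6,0,3],"angular":[0,0,0],"claw":-1},{"slide":[0,0,0],"angular":[0,0,0],"claw":-1},{"slide":[0,0,0],"angular":[0,0,0],"claw":-1},{"slide":[0,0,0],"angular":[0,0,0],"claw":-1}]'
python3 -c "
from h import *
print(go(KEY,.003).round(4))
i=viewer.snapshot('wrist');cv2.imwrite('pics/w2.png',i)
j=viewer.snapshot('side')[90:220,150:300];cv2.imwrite('pics/s2.png',np.hstack([cv2.resize(j,(400,347)),cv2.resize(i,None,fx=.78,fy=.78)[:,:] if 0 else cv2.resize(i,(400,347))]))"
```

```text
t: 2.03
tcp_pos: [0.4652, 0.2278, 0.093]
tool_rot: [0.674, 0.732, 0.068, -0.073]
force: [0.3, 0.6, -0.4]
finger_gap: -0.002
gripper_force: 0.0
tip [0.4658 0.2213 0.0723] world d mm [ 1.2 -1.3 -8.8] tool cm [-0.308  0.108  0.838] t 2.0333 F [ 0.34  0.59 -0.41]
[[-0.081   0.9966 -0.0152]
 [ 0.9769  0.0824  0.1972]
 [ 0.1978  0.0011 -0.9802]]
```

View pics/s2.png

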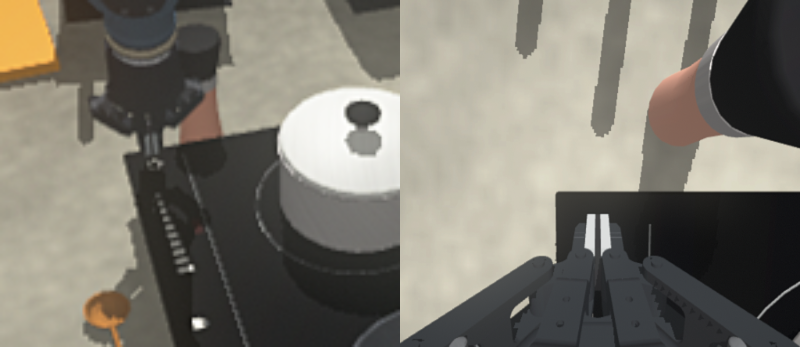

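The fingertip hangs just over the key, at about (152,160) in the left crop, and is clear of the mill. Now the careful descent.

```bash
python3 -m creep '[{"slide":[-0.2,0.1,0.5],"angular":[0,0,0],"claw":-1},{"slide":[-0.11,0,0.34],"angular":[0,0,0],"claw":-1},{"slide":[0,0,0],"angular":[0,0,0],"claw":-1},{"slide":[0,0,0],"angular":[0,0,0],"claw":-1},{"slide":[0,0,0],"angular":[0,0,0],"claw":-1},{"slide":[0,0,0],"angular":[0,0,0],"claw":-1}]'
python3 -c "
from h import *
go(KEY)"
python3 -m creep '[{"slide":[-0.02,0,0.1],"angular":[0,0,0],"claw":-1},{"slide":[0,0,0],"angular":[0,0,0],"claw":-1},{"slide":[0,0,0],"angular":[0,0,0],"claw":-1}]'
python3 -c "
from h import *
go(KEY)"
```

```text
t: 2.63
tcp_pos: [0.4657, 0.2265, 0.084]
tool_rot: [0.674, 0.732, 0.068, -0.073]
force: [0.3, 0.4, 1.7]
finger_gap: -0.007
gripper_force: 0.0
tip [0.4663 0.22   0.0632] world d mm [ 0.7  0.  -2.7] tool cm [-0.06   0.075  0.268] t 2.6333 F [0.32 0.36 1.71]
t: 2.88
tcp_pos: [0.4655, 0.2267, 0.0828]
tool_rot: [0.674, 0.732, 0.068, -0.073]
force: [-0.4, 0.3, 0.1]
finger_gap: -0.002
gripper_force: 0.0
tip [0.4661 0.2202 0.062 ] world d mm [ 0.9 -0.2 -1.5] tool cm [-0.055  0.093  0.146] t 2.8833 F [-0.42  0.27  0.06]
```

```bash
D='[{"slide":[0,0,0],"angular":[0,0,0],"claw":-1}]'
python3 -m creep '[{"slide":[-0.01,0.03,0.05],"angular":[0,0,0],"claw":-1},{"slide":[0,0,0],"angular":[0,0,0],"claw":-1}]' | grep -E "tcp|force:"
python3 -m creep '[{"slide":[-0.01,0.03,0.05],"angular":[0,0,0],"claw":-1},{"slide":[0,0,0],"angular":[0,0,0],"claw":-1}]'| grep -E "tcp|force:"
python3 -m creep '[{"slide":[-0.01,0,0.03],"angular":[0,0,0],"claw":-1},{"slide":[0,0,0],"angular":[0,0,0],"claw":-1}]'| grep -E "tcp|force:"
```

```text
tcp_pos: [0.4659, 0.2267, 0.0822]
force: [-0.3, 0.3, -0.0]
gripper_force: 0.0
tcp_pos: [0.4663, 0.2267, 0.0817]
force: [0.0, -0.7, 0.9]
gripper_force: 0.0
tcp_pos: [0.4662, 0.2266, 0.0814]
force: [0.9, 0.8, 0.4]
gripper_force: 0.0
```

```bash
python3 -m creep '[{"slide":[-0.01,0,0.03],"angular":[0,0,0],"claw":-1},{"slide":[0,0,0],"angular":[0,0,0],"claw":-1}]' | grep -E "tcp|force: \["
python3 -m creep '[{"slide":[-0.01,0,0.03],"angular":[0,0,0],"claw":-1},{"slide":[0,0,0],"angular":[0,0,0],"claw":-1}]'| grep -E "tcp|force: \["
python3 -m creep '[{"slide":[0,0,0.03],"angular":[0,0,0],"claw":-1},{"slide":[0,0,0],"angular":[0,0,0],"claw":-1}]'| grep -E "tcp|force: \["
```

```text
tcp_pos: [0.4662, 0.2266, 0.0811]
force: [0.2, 0.6, -0.1]
tcp_pos: [0.4662, 0.2265, 0.0808]
force: [-0.9, 0.1, -0.3]
tcp_pos: [0.4662, 0.2266, 0.0805]
force: [-0.2, 0.6, 1.1]
```

```bash
python3 -m creep '[{"slide":[-0.01,0,0.03],"angular":[0,0,0],"claw":-1},{"slide":[0,0,0],"angular":[0,0,0],"claw":-1}]' | grep -E "tcp|force: \["
python3 -m creep '[{"slide":[-0.01,0,0.03],"angular":[0,0,0],"claw":-1},{"slide":[0,0,0],"angular":[0,0,0],"claw":-1}]'| grep -E "tcp|force: \["
```

```text
tcp_pos: [0.4663, 0.2266, 0.0804]
force: [-0.1, -0.8, 1.1]
tcp_pos: [0.4663, 0.2266, 0.0803]
force: [-0.5, -0.7, 4.5]
```

```bash
python3 -m creep '[{"slide":[0,0,0.03],"angular":[0,0,0],"claw":-1},{"slide":[0,0,0],"angular":[0,0,0],"claw":-1}]' | grep -E "tcp|force: \["
```

```text
tcp_pos: [0.4663, 0.2266, 0.0802]
force: [-1.6, -0.1, 6.8]
```

```bash
python3 -m creep '[{"slide":[0,0,-0.02],"angular":[0,0,0],"claw":-1},{"slide":[0,0,0],"angular":[0,0,0],"claw":-1},{"slide":[0,0,0],"angular":[0,0,0],"claw":-1},{"slide":[0,0,0],"angular":[0,0,0],"claw":-1},{"slide":[0,0,0],"angular":[0,0,0],"claw":-1},{"slide":[0,0,0],"angular":[0,0,0],"claw":-1},{"slide":[0,0,0],"angular":[0,0,0],"claw":-1},{"slide":[0,0,0],"angular":[0,0,0],"claw":-1}]'| grep -E "tcp|force: \["
python3 -m creep '[{"slide":[0,0,0],"angular":[0,0,0],"claw":-1},{"slide":[0,0,0],"angular":[0,0,0],"claw":-1},{"slide":[0,0,0],"angular":[0,0,0],"claw":-1},{"slide":[0,0,0],"angular":[0,0,0],"claw":-1},{"slide":[0,0,0],"angular":[0,0,0],"claw":-1},{"slide":[0,0,0],"angular":[0,0,0],"claw":-1},{"slide":[0,0,0],"angular":[0,0,0],"claw":-1},{"slide":[0,0,0],"angular":[0,0,0],"claw":-1}]'| grep -E "tcp|force: \["
python3 - <<'E'
from h import *
j=viewer.snapshot('scene');cv2.imwrite('pics/sc3.png',cv2.resize(j[120:240,180:380],(800,480),interpolation=cv2.INTER_CUBIC))
E
```

```text
tcp_pos: [0.4663, 0.2266, 0.0802]
force: [-0.5, -0.5, 6.2]
tcp_pos: [0.4663, 0.2266, 0.0802]
force: [-1.7, -0.5, 6.3]
```

View pics/sc3.png

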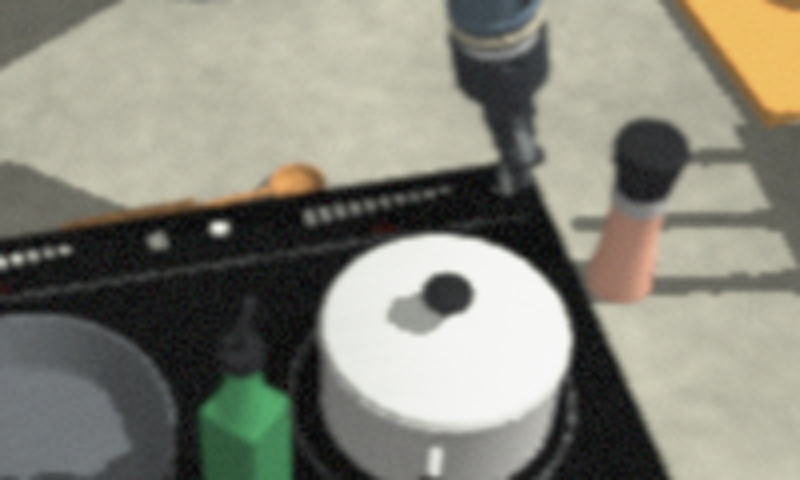

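The picture shows the fingertip resting on the on/off key, its edge at about (500,190) in the crop. The hold is over a second; I now lift and move over to bar 1.

```bash
python3 -m creep '[{"slide":[0,0,-0.4],"angular":[0,0,0],"claw":-1},{"slide":[0,0,-0.6],"angular":[0,0,0],"claw":-1},{"slide":[-2.4,0,-0.5],"angular":[0,0,0],"claw":-1},{"slide":[-2.4,0,-0.5],"angular":[0,0,0],"claw":-1},{"slide":[0,0,0],"angular":[0,0,0],"claw":-1},{"slide":[0,0,0],"angular":[0,0,0],"claw":-1},{"slide":[0,0,0],"angular":[0,0,0],"claw":-1}]'| grep -E "tcp|force: \["
sed -i 's/-.0105,0,.019/-.008,0,.019/' h.py
python3 - <<'E'
from h import *
s=manip.sense()
print(toplane("scene",s,[[305,167.5],[311,166]],.0605))
M=go(B1);print(M.round(4));print("slide tool cm",(M.T@(B10-B1)*100).round(3))
E
```

```text
tcp_pos: [0.4704, 0.1758, 0.09]
force: [0.4, 0.1, 0.3]
[[0.47396696 0.21650009 0.0605    ]
 [0.46963133 0.23822116 0.0605    ]]
tip [0.4707 0.1718 0.0698] world d mm [ 0.4 -3.5 -9.3] tool cm [-0.527  0.011  0.841] t 6.35 F [0.42 0.05 0.34]
[[-7.950e-02  9.967e-01 -1.640e-02]
 [ 9.768e-01  8.120e-02  1.982e-01]
 [ 1.989e-01 -2.000e-04 -9.800e-01]]
slide tool cm [-11.446   0.012  -2.323]
```

```bash
python3 -m creep '[{"slide":[-0.4,0,0.45],"angular":[0,0,0],"claw":-1},{"slide":[-0.11,0,0.28],"angular":[0,0,0],"claw":-1},{"slide":[0,0,0],"angular":[0,0,0],"claw":-1},{"slide":[0,0,0],"angular":[0,0,0],"claw":-1},{"slide":[0,0,0],"angular":[0,0,0],"claw":-1}]'| grep -E "tcp|force: \["
python3 -c "
from h import *
go(B1)"
```

```text
tcp_pos: [0.4705, 0.1725, 0.0815]
force: [0.3, -0.2, 0.1]
tip [0.4708 0.1685 0.0613] world d mm [ 0.3 -0.2 -0.8] tool cm [-0.035  0.026  0.078] t 6.7667 F [ 0.3  -0.25  0.06]
```

```bash
python3 -m creep '[{"slide":[-0.01,0,0.06],"angular":[0,0,0],"claw":-1},{"slide":[0,0,0],"angular":[0,0,0],"claw":-1},{"slide":[0,0,0],"angular":[0,0,0],"claw":-1}]'| grep -E "tcp|force: \["
python3 -m creep '[{"slide":[-0.01,0,0.04],"angular":[0,0,0],"claw":-1},{"slide":[0,0,0],"angular":[0,0,0],"claw":-1}]'| grep -E "tcp|force: \["
```

```text
tcp_pos: [0.4707, 0.1723, 0.0812]
force: [-0.2, 0.2, -0.0]
tcp_pos: [0.4707, 0.1722, 0.0807]
force: [0.2, 0.3, -1.0]
```

```bash
python3 -m creep '[{"slide":[-0.01,0,0.03],"angular":[0,0,0],"claw":-1},{"slide":[0,0,0],"angular":[0,0,0],"claw":-1}]'| grep -E "tcp|force: \["
python3 -m creep '[{"slide":[-0.01,0,0.03],"angular":[0,0,0],"claw":-1},{"slide":[0,0,0],"angular":[0,0,0],"claw":-1}]'| grep -E "tcp|force: \["
```

```text
tcp_pos: [0.4707, 0.1721, 0.0804]
force: [0.1, -1.0, 1.2]
tcp_pos: [0.4708, 0.1721, 0.0803]
force: [-1.1, -0.4, 3.7]
```

```bash
python3 -m creep '[{"slide":[-0.197,0,-0.04],"angular":[0,0,0],"claw":-1},{"slide":[-0.197,0,-0.04],"angular":[0,0,0],"claw":-1},{"slide":[-0.197,0,-0.04],"angular":[0,0,0],"claw":-1},{"slide":[-0.197,0,-0.04],"angular":[0,0,0],"claw":-1}]'| grep -E "tcp|force: \["; python3 -c "
from h import *
go(B10)"
```

```text
tcp_pos: [0.4714, 0.1642, 0.0803]
force: [-0.4, 4.3, 4.7]
tip [0.4717 0.1602 0.0601] world d mm [   9.  -108.3    0.4] tool cm [-10.641   0.012  -2.209] t 7.85 F [-0.4   4.28  4.66]
```

```bash
python3 -m creep '[{"slide":[-0.394,0,-0.08],"angular":[0,0,0],"claw":-1},{"slide":[-0.394,0,-0.08],"angular":[0,0,0],"claw":-1},{"slide":[-0.394,0,-0.08],"angular":[0,0,0],"claw":-1},{"slide":[-0.394,0,-0.08],"angular":[0,0,0],"claw":-1},{"slide":[-0.394,0,-0.08],"angular":[0,0,0],"claw":-1}]'| grep -E "tcp|force: \["; python3 -c "
from h import *
go(B10)"
```

```text
tcp_pos: [0.4729, 0.1438, 0.0802]
force: [-0.9, 3.8, 4.1]
tip [0.4733 0.1398 0.06  ] world d mm [  7.4 -87.9   0.5] tool cm [-8.635  0.024 -1.803] t 8.2667 F [-0.92  3.78  4.12]
```

Force is steady; continuing.

```bash
python3 -m creep '[{"slide":[-0.394,0,-0.08],"angular":[0,0,0],"claw":-1},{"slide":[-0.394,0,-0.08],"angular":[0,0,0],"claw":-1},{"slide":[-0.394,0,-0.08],"angular":[0,0,0],"claw":-1},{"slide":[-0.394,0,-0.08],"angular":[0,0,0],"claw":-1},{"slide":[-0.394,0,-0.08],"angular":[0,0,0],"claw":-1},{"slide":[-0.394,0,-0.08],"angular":[0,0,0],"claw":-1}]'| grep -E "tcp|force: \["; python3 -c "
from h import *
go(B10)"
```

```text
tcp_pos: [0.4748, 0.1198, 0.0803]
force: [-0.4, 4.6, 5.1]
tip [0.4751 0.1158 0.06  ] world d mm [  5.6 -63.9   0.5] tool cm [-6.275  0.04  -1.325] t 8.7667 F [-0.45  4.65  5.08]
```

```bash
python3 -m creep '[{"slide":[-0.394,0,-0.08],"angular":[0,0,0],"claw":-1},{"slide":[-0.394,0,-0.08],"angular":[0,0,0],"claw":-1},{"slide":[-0.394,0,-0.08],"angular":[0,0,0],"claw":-1},{"slide":[-0.394,0.01,-0.08],"angular":[0,0,0],"claw":-1},{"slide":[-0.394,0.01,-0.08],"angular":[0,0,0],"claw":-1},{"slide":[-0.394,0.01,-0.08],"angular":[0,0,0],"claw":-1},{"slide":[-0.394,0.01,-0.08],"angular":[0,0,0],"claw":-1}]'| grep -E "tcp|force: \["; python3 -c "
from h import *
go(B10)"
```

```text
tcp_pos: [0.4771, 0.0919, 0.0802]
force: [-0.7, 4.2, 5.9]
tip [0.4774 0.0879 0.06  ] world d mm [  3.3 -36.    0.5] tool cm [-3.533  0.035 -0.769] t 9.35 F [-0.7   4.23  5.86]
```

```bash
python3 -m creep '[{"slide":[-0.394,0.01,-0.082],"angular":[0,0,0],"claw":-1},{"slide":[-0.394,0.01,-0.082],"angular":[0,0,0],"claw":-1},{"slide":[-0.394,0.01,-0.082],"angular":[0,0,0],"claw":-1},{"slide":[-0.394,0,-0.081],"angular":[0,0,0],"claw":-1},{"slide":[-0.394,0,-0.08],"angular":[0,0,0],"claw":-1},{"slide":[-0.394,0,-0.08],"angular":[0,0,0],"claw":-1}]'| grep -E "tcp|force: \["; python3 -c "
from h import *
go(B10)"
```

```text
tcp_pos: [0.4793, 0.0679, 0.0803]
force: [-0.7, 4.4, 4.3]
tip [0.4796 0.0639 0.06  ] world d mm [  1.1 -12.    0.5] tool cm [-1.167  0.01  -0.285] t 9.85 F [-0.73  4.35  4.3 ]
```

```bash
python3 -m creep '[{"slide":[-0.394,0,-0.08],"angular":[0,0,0],"claw":-1},{"slide":[-0.394,0,-0.08],"angular":[0,0,0],"claw":-1},{"slide":[-0.197,0,-0.04],"angular":[0,0,0],"claw":-1},{"slide":[0,0,0],"angular":[0,0,0],"claw":-1}]'| grep -E "tcp|force: \["
python3 - <<'E'
from h import *
go(B10)
j=viewer.snapshot('scene');k=viewer.snapshot('side')
cv2.imwrite('pics/end.png',np.hstack([cv2.resize(j[130:230,200:340],(420,300)),cv2.resize(k[130:230,160:270],(330,300))]))
E
```

```text
tcp_pos: [0.4802, 0.0575, 0.0803]
force: [-0.9, 1.6, 6.4]
tip [0.4805 0.0535 0.06  ] world d mm [ 0.2 -1.6  0.5] tool cm [-0.146  0.006 -0.077] t 10.1833 F [-0.89  1.61  6.39]
```

View pics/end.png

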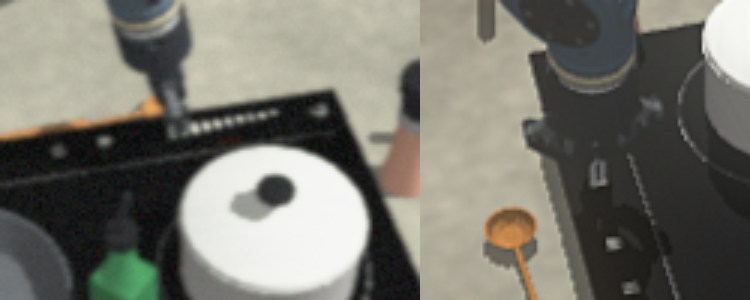

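The fingertip covers the tallest bar, at about (178,128) in the left half, and the other marks are clear. One last 1.5 mm nudge to centre it, then a hold.

```bash
python3 -m creep '[{"slide":[-0.15,0,-0.032],"angular":[0,0,0],"claw":-1},{"slide":[0,0,0],"angular":[0,0,0],"claw":-1},{"slide":[0,0,0],"angular":[0,0,0],"claw":-1},{"slide":[0,0,0],"angular":[0,0,0],"claw":-1},{"slide":[0,0,0],"angular":[0,0,0],"claw":-1},{"slide":[0,0,0],"angular":[0,0,0],"claw":-1},{"slide":[0,0,0],"angular":[0,0,0],"claw":-1},{"slide":[0,0,0],"angular":[0,0,0],"claw":-1},{"slide":[0,0,0],"angular":[0,0,0],"claw":-1},{"slide":[0,0,0],"angular":[0,0,0],"claw":-1}]'| grep -E "tcp|force: \["
python3 - <<'E'
from h import *
go(B10)
from station import ticket
F=manip.sense()["force"][2]
if 2<F<10: print(ticket.sign_off())
E
```

```text
tcp_pos: [0.4802, 0.0563, 0.0802]
force: [-0.2, 2.4, 5.3]
tip [0.4805 0.0522 0.06  ] world d mm [ 0.2 -0.3  0.5] tool cm [-0.024  0.014 -0.053] t 11.1167 F [-0.24  2.45  5.32]
the job is handed in; nothing more can be done
None
```

I held the on/off key for over a second, slid the left slider (the saucepan's zone) from shortest to tallest bar in one stroke, and handed in with the fingertip resting on the tallest bar at about 5 N after about 11 s; the sign-off returned no verdict.

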